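Feel along the case edge for the release notch and pop the lid

TASK

The black case with the blue lid is opened by a release key hidden in a finger notch somewhere along the grey edge on its far side. With the fingers shut, lay the fingertips lightly on the red dot at the left end of that edge, keep touching and slide them along the edge until they come over the notch, then press the key inside it fully down so that the lid pops ajar, and take the hand away. Grasp and lift nothing, do not lean hard on the case, and leave the loose things round it where they are.

Things in the scene. Friction and masses are not known exactly. Their poses are not given: they have to be found in the camera images.
- case: Black case with blue lid, fixed, 130 x 250 mm on plan. Origin: centre of its underside, on the worktop; z up, x away from the robot, y along its length (+y to the robot's left). Base and lid fill x -65 to +25 mm; lid (x -63 to +12) top at z 47 mm, its free side 61 when ajar. The grey edge strip lies at x +25 to +65, y +125 to -125, its level top at z 34 mm.
- start_dot (a point): Centre of the red dot (11 mm) at the left end of the grey edge strip, on its top face, mid-width; axes as the case. From here the strip runs along -y. Its one notch is open at the top and the far side, 46 mm long, 40 mm wide; its centre lies 62 to 212 mm from the dot, exact place unknown. Elsewhere the strip is plain.
- edge_end (a point): Right end of the grey edge strip, on its top face, mid-width, 237 mm from the dot along -y of the case; axes as the case.
- release_key (a joint): How far the release key (a flat grey plate filling the notch's bottom) is pressed down, m: 0 up (its top 8 mm below the strip's), 0.008 fully down against its stop (16 mm below the strip). It moves straight down at about 5 to 6 N wherever it is pressed and stays where it is left.
- case_lid (a joint): Opening of the blue lid, rad: 0 closed, 0.18 ajar with the key fully down; the key lifts it by a linkage. Hinged along the case's near side.
- pot_red: Loose specimen pot with red lid, 49 mm across, 65 mm high, standing on the near side of the case, to its right; origin at the centre of its underside. Leave alone.
- cassette_orange: Loose orange embedding cassette 29 x 41 x 6 mm, right of the laptop, origin at the centre of its underside. Leave alone.
- mailer: Loose slide mailer, white with blue lid, 30 x 82 x 15 mm, right of the laptop, origin at the centre of its underside. Leave alone.
- cassette_blue: Loose blue embedding cassette 29 x 41 x 6 mm, right of the laptop, origin at the centre of its underside. Leave alone.
- timer: Loose white bench timer 32 x 66 x 67 mm, right of the laptop, origin at the centre of its underside. Leave alone.

How it is judged:
By the outcome, as a careful person would: the job done as asked, in the order asked, and still so for the second after the job is handed in, with the robot touching nothing.
It also fails if it takes over 67 s, if anything falls off the work surface, if the arm or the gripper's body presses on something with over 40 N, if the wrist force passes 120 N, or if a joint passes its speed limit or range.

ROBOT

A 6-joint arm with a two-finger parallel gripper is mounted at the origin on a cart in front of the work surface, level with it; the furniture and walls round the work are solid. World frame = base frame: x ahead of the robot, y to its left, z up, the work surface at z = 0. Lengths are in mm, angles in rad, forces in N, time in s.
With the tool pointing down it reaches from about 300 to 875 mm from the base axis. Payload 6.4 kg.
Tool frame: the origin (TCP) lies on the centre line of the jaws, within the pads' length; the fingertips stand 22 mm ahead of it and the grasp point (between the pads) lies 3 mm ahead of it (robot.tip_extent is the distance from the TCP to the fingertips, in mm); z points along the fingers, y is the line along which they close (so a half turn about z gives the same grasp; the last joint's range is limited). The gripper opens to 85 mm and grips with 20 to 120 N. Pads are 22 mm wide; open, the fingers measure 114 mm over their backs; the gripper's body (76 mm by 85 mm) begins 54 mm behind the grasp point. The pads swing forward as they close: fully open they stand 13 mm farther back than shut.
Start: joints at [-1.511, 0.181, 1.607, -0, 1.354, -0.206], TCP at [151.057, -554.818, 253.288] pointing down, gripper open.
Joint ranges: [-2.99, 2.99], [-0.89, 2.07], [0.3, 2.58], [-1.14, 4.28], [0, 2.63], [-3.12, 3.12]. Speed limits (rad/s): [2.57, 2.57, 3.01, 3.14, 3.14, 3.14].

INTERFACE

Orientations are given as a unit quaternion [x, y, z, w].
In Python, from station import robot gives the robot as it stands.
- The arm moves only by the tool servo_tool, never from a script. Its argument "plan" is a list that holds one entry, the list of rows, each a list of 5 numbers: the shift along the world's x, y, z in cm, then the turn about the world's z in rad, then the closure, from 0 (fully open) to 1 (shut). In form: [[[x, y, z, roll, gripper], ...]]. A call has 1 to 10 rows; each row shifts and turns the commanded pose from where the row before left it; what a row does not reach is not made up. A row lasts 1/12 s, in which the tool goes at most 41.7 mm and 7.16 degrees, less where a joint would pass 70% of its speed; a pose out of reach is approached as far as the arm can. A call is refused whole if a number of a shift passes 4.17 or a number of a turn 0.125, either way. A call with a gripper value outside its range is refused whole. The fingers move at their own pace and stop on an object; "newtons" is the grip in N (left out, the last holds). Time passes only in rows, so rows that do not move let the fingers close. It gives the time, the measured TCP pose, the force, the opening and the grip force at its end, in the units of the state.
- robot.observe(): the state, without advancing time (a new reading comes with each control period).
- robot.capture(name): name is "side" or "top"; returns the picture (384x512x3 uint8, blue, green, red); there is no depth.
- robot.camera_params(name): a dict with "fx", "fy", "cx", "cy" (pixels), "extrinsics" (4x4, takes a point from camera to world coordinates). Camera axes: x right, y down, z forward; pixel columns grow to the right and rows downward; lengths in mm; the calibration is good to about 2 mm. A picture is of the moment at which its call begins. camera_params takes no time and is no camera call.
- robot.close_job(): hands the job in; it is judged then, once.
The state is a dict: "clock": time; "joints": joint angles; "qd": joint speeds; "joint_efforts": joint torques, N m; "position": TCP position; "ee_rot": TCP orientation; "ft_force": force on the tool from outside, world axes, zero at the start; "wrist_torque": the same for the moment, N m; "gripper_width": finger opening in mm; "grip_force": force on a finger pad.
Only numpy, scipy, OpenCV 4.12 (cv2) and the standard library are available. Lean on these libraries where they do the work, as an engineer would, in place of code of your own. Each camera call takes 0.05 s, during which the arm holds its last target. There are 200 camera calls.

## Working session

There is one attempt and no reset: what is moved stays moved. The work goes in short steps, Python scripts to look and compute and a tool call to move; the robot and the scene stay as the last step left them, time stands still between calls to the robot, and variables do not carry over. Pictures are saved under pics/ and viewed, at most 10 in all, crops included, and the job is handed in when it is done.

Besides the shell and the picture viewer there is one more tool, called after "Request:" as name([rows], argument=value, ...), one row to a line, values as JSON. servo_tool: Moves the arm, as the interface text tells. Its arguments: {"type":"object","properties":{"plan":{"type":"array"},"newtons":{"type":"number"}},"required":["plan"]}

```bash
mkdir -p pics; python3 - <<'E'
from station import robot
import cv2
for n in("top","side"):
    cv2.imwrite(f"pics/{n}0.png",robot.capture(n)); p=robot.camera_params(n); print(n,p)
s=robot.observe(); print(s,robot.tip_extent)
E
```

```text
top {'fx': 402.0700037507503, 'fy': 402.0700037507503, 'cx': 258.31592850041324, 'cy': 185.6451128468268, 'extrinsics': array([[ 2.86109698e-02, -9.74527312e-01,  2.22436352e-01,
         2.99006691e+02],
       [-9.99588967e-01, -2.74885609e-02,  8.14100944e-03,
        -2.42149922e+02],
       [-1.81918085e-03, -2.22577845e-01, -9.74913224e-01,
         8.76841971e+02],
       [ 0.00000000e+00,  0.00000000e+00,  0.00000000e+00,
         1.00000000e+00]])}
side {'fx': 409.02922873957255, 'fy': 409.02922873957255, 'cx': 258.9347457123582, 'cy': 193.51830020210681, 'extrinsics': array([[ 9.83505180e-01, -1.39616613e-01,  1.14998964e-01,
         3.62336487e+02],
       [-1.80578192e-01, -7.94585540e-01,  5.79676924e-01,
        -8.20853991e+02],
       [ 1.04439854e-02, -5.90881563e-01, -8.06690710e-01,
         9.00874767e+02],
       [ 0.00000000e+00,  0.00000000e+00,  0.00000000e+00,
         1.00000000e+00]])}
{'clock': 0.1, 'joints': array([-1.51132593e+00,  1.81492517e-01,  1.60789278e+00,  3.51691945e-05,
        1.35383245e+00, -2.06271128e-01]), 'qd': array([-0.00085933, -0.00168873, -0.00302974,  0.00149171,  0.00014278,
        0.00122076]), 'joint_efforts': array([ 7.45339389e-05, -4.45881486e+01, -3.52238846e+01, -4.37012814e-04,
        4.11871006e-03, -1.84631830e-05]), 'position': array([ 151.0240817 , -554.33172436,  252.46709771]), 'ee_rot': array([ 9.91185836e-01,  1.32476332e-01,  7.67108557e-05, -8.09101721e-04]), 'ft_force': array([0.17145664, 0.4542317 , 0.70760829]), 'wrist_torque': array([0.00407187, 0.00048484, 0.01607692]), 'grip_force': 0.0, 'gripper_width': 85.15957518543732} 22.0
```

View pics/top0.png

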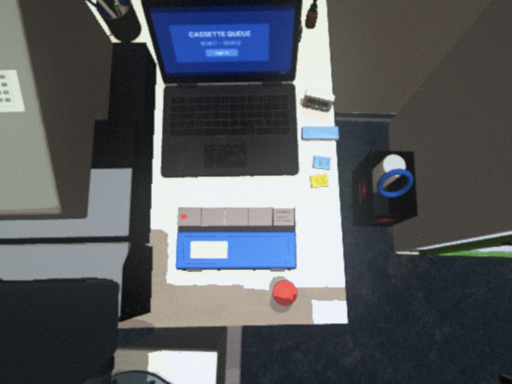

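View pics/side0.png

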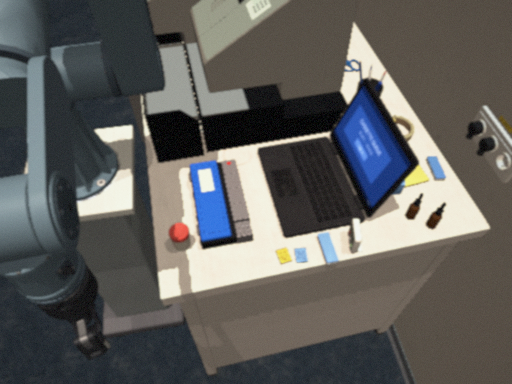

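The case lies across the table: the blue lid is at top pixels (177-296, 233-270), the grey strip is beyond it at rows 207-226, and the red dot is near (183,216). Next I'll locate the strip more precisely.

```bash
cat > h.py <<'E'
from station import robot
import cv2, numpy as np
def ray(n,u,v,z):
    p=robot.camera_params(n);E=p["extrinsics"]
    d=E[:3,:3]@np.array([(u-p["cx"])/p["fx"],(v-p["cy"])/p["fy"],1]);o=E[:3,3]
    return o+d*(z-o[2])/d[2]
def cents(n,im,lo,hi,amin=8):
    h=cv2.cvtColor(im,cv2.COLOR_BGR2HSV); m=cv2.inRange(h,lo,hi)
    if lo[0]==0: m|=cv2.inRange(h,(172,lo[1],lo[2]),(180,255,255))
    return [c for c in cv2.findContours(m,0,cv2.CHAIN_APPROX_NONE)[0] if cv2.contourArea(c)>=amin]
E
python3 - <<'E'
from h import *
for n in("top","side"):
    im=cv2.imread(f"pics/{n}0.png")
    for c in cents(n,im,(0,130,90),(9,255,255)):
        (u,v)=c[:,0].mean(0); print(n,"red",u,v,cv2.contourArea(c),ray(n,u,v,34).round(1))
    for c in cents(n,im,(105,150,80),(130,255,255),800):
        r=cv2.minAreaRect(c); print(n,"blue",[(q.round(),ray(n,*q,47).round(1)) for q in cv2.boxPoints(r)])
im=cv2.imread("pics/top0.png")
cv2.imwrite("pics/crop.png",cv2.resize(im[195:280,165:305],None,fx=5.5,fy=5.5,interpolation=cv2.INTER_CUBIC))
E
```

```text
top red 284.32307692307694 292.38461538461536 407.5 [ 270.9 -294.2   34. ]
top red 183.4 216.2 9.0 [420.6 -78.7  34. ]
top blue [(array([177., 232.], dtype=float32), array([385.5, -70.3,  47. ])), (array([295., 232.], dtype=float32), array([ 392.5, -313.7,   47. ])), (array([295., 267.], dtype=float32), array([ 321.7, -314.2,   47. ])), (array([177., 267.], dtype=float32), array([314.8, -75.5,  47. ]))]
top blue [(array([151.,  12.], dtype=float32), array([900.3,  29.1,  47. ])), (array([294.,   9.], dtype=float32), array([ 917. , -306.9,   47. ])), (array([295.,  71.], dtype=float32), array([ 757.6, -311. ,   47. ])), (array([152.,  73.], dtype=float32), array([741.7,  12.4,  47. ]))]
side red 178.64150943396226 232.22641509433961 261.5 [ 270.8 -279.5   34. ]
side blue [(array([189., 164.], dtype=float32), array([315. , -77.8,  47. ])), (array([220., 160.], dtype=float32), array([399.3, -75.3,  47. ])), (array([232., 237.], dtype=float32), array([ 396.7, -322.8,   47. ])), (array([201., 242.], dtype=float32), array([ 323.1, -322.9,   47. ]))]
side blue [(array([319., 113.], dtype=float32), array([717.3,  59.7,  47. ])), (array([364.,  87.], dtype=float32), array([893.7, 150.5,  47. ])), (array([417., 180.], dtype=float32), array([ 906. , -237.4,   47. ])), (array([371., 206.], dtype=float32), array([ 757.7, -295.4,   47. ]))]
```

View pics/crop.png

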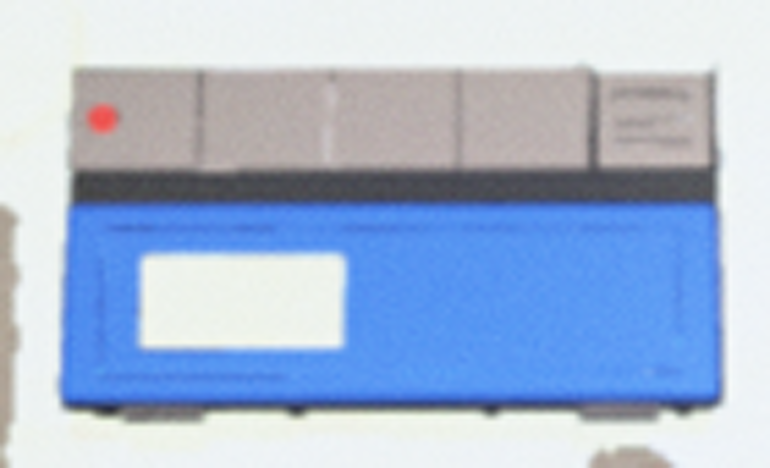

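Dot at about (421,-79). The strip runs along (+0.03,-1), so case yaw is about 0.03. There are seams roughly every 45 mm, and the rightmost section looks suspicious. Approaching now.

Request:
servo_tool([
  [[1.35,2.38,0,-0.0236,1],[1.35,2.38,0,-0.0236,1],[1.35,2.38,0,-0.0236,1],[1.35,2.38,0,-0.0236,1],[1.35,2.38,0,-0.0236,1],[1.35,2.38,0,-0.0236,1],[1.35,2.38,0,-0.0236,1],[1.35,2.38,0,-0.0236,1],[1.35,2.38,0,-0.0236,1],[1.35,2.38,0,-0.0236,1]],
], newtons=30)

```text
clock: 0.93
position: [286.4, -315.4, 253.0]
ee_rot: [1.0, 0.014, -0.0, -0.0]
ft_force: [0.8, -0.4, 0.2]
gripper_width: -0.2
grip_force: 0.0
```

Request:
servo_tool([
  [[1.35,2.38,-0.8,0,1],[1.35,2.38,-0.8,0,1],[1.35,2.38,-0.8,0,1],[1.35,2.38,-0.8,0,1],[1.35,2.38,-0.8,0,1],[1.35,2.38,-0.8,0,1],[1.35,2.38,-0.8,0,1],[1.35,2.38,-0.8,0,1],[1.35,2.38,-0.8,0,1],[1.35,2.38,-0.8,0,1]],
])

```text
clock: 1.77
position: [421.3, -77.3, 172.7]
ee_rot: [1.0, 0.015, -0.0, -0.0]
ft_force: [0.4, -0.5, 0.6]
gripper_width: -0.2
grip_force: 0.0
```

Request:
servo_tool([
  [[0,-0.1,-1.5,0,1],[0,0,-1.5,0,1],[0,0,-1.5,0,1],[0,0,-1.5,0,1],[0,0,-1.5,0,1],[0,0,-1.5,0,1],[0,0,-1.2,0,1],[0,0,0,0,1]],
])

```text
clock: 2.43
position: [419.1, -78.8, 68.9]
ee_rot: [1.0, 0.015, -0.002, -0.001]
ft_force: [-0.4, 0.6, 0.1]
gripper_width: -0.2
grip_force: 0.0
```

```bash
python3 - <<'E'
from h import *
t=robot.capture("top"); s=robot.capture("side")
a=cv2.resize(t[170:270,150:250],(400,400),interpolation=cv2.INTER_CUBIC)
b=cv2.resize(s[120:220,180:280],(400,400),interpolation=cv2.INTER_CUBIC)
cv2.imwrite("pics/c2.png",np.hstack([a,b]))
E
```

```text
(no output)
```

View pics/c2.png

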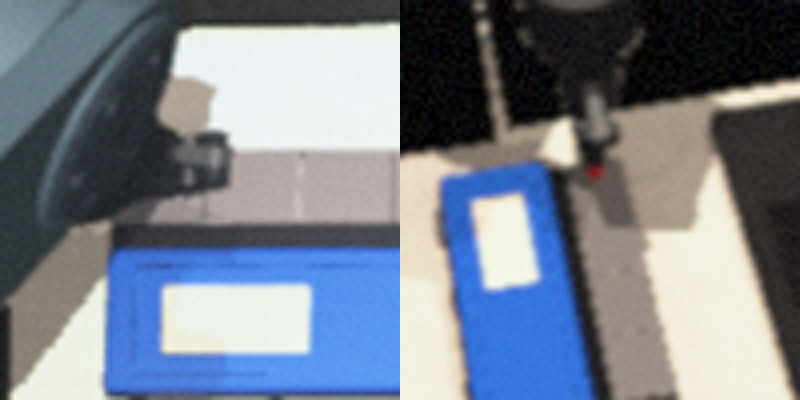

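The fingertips in the side view (crop 593,160) sit just above the dot (595,172). I'll check with a ray.

```bash
python3 - <<'E'
from h import *
print(ray("side",180+195/4,120+172/4,34))
p=robot.camera_params("side");E=np.linalg.inv(p["extrinsics"])
for q in([419.1,-78.8,46.9],[420.6,-78.7,34]):
    c=E@np.array(q+[1]);print(p["fx"]*c[0]/c[2]+p["cx"],p["fy"]*c[1]/c[2]+p["cy"])
for _ in range(3): print(robot.observe()["position"],robot.observe()["ft_force"])
E
```

```text
[422.33742466 -80.12730699  34.        ]
227.28637740505405 159.73966664020708
228.05874064763543 162.6959054964606
[420.6189422  -79.60121262  71.03410743] [0.80785449 0.26378819 0.76451149]
[420.6189422  -79.60121262  71.03410743] [0.80785449 0.26378819 0.76451149]
[420.6189422  -79.60121262  71.03410743] [0.80785449 0.26378819 0.76451149]
```

Request:
servo_tool([
  [[0.1,0,-0.2,0,1],[0,0,-0.2,0,1],[0,0,-0.2,0,1],[0,0,-0.2,0,1],[0,0,-0.1,0,1],[0,0,0,0,1]],
])

```text
clock: 3.03
position: [421.9, -79.8, 62.2]
ee_rot: [1.0, 0.015, -0.0, -0.0]
ft_force: [-0.2, 0.3, 0.3]
gripper_width: -0.1
grip_force: 0.0
```

Request:
servo_tool([
  [[0,0,-0.1,0,1],[0,0,-0.1,0,1],[0,0,-0.1,0,1],[0,0,-0.1,0,1],[0,0,0,0,1]],
])

```text
clock: 3.45
position: [421.9, -79.7, 58.1]
ee_rot: [1.0, 0.015, -0.0, -0.0]
ft_force: [-0.5, 0.1, -0.1]
gripper_width: 0.2
grip_force: 0.0
```

Request:
servo_tool([
  [[0,0,-0.05,0,1],[0,0,-0.05,0,1],[0,0,0,0,1]],
])

```text
clock: 3.7
position: [422.0, -79.8, 57.2]
ee_rot: [1.0, 0.015, -0.0, -0.0]
ft_force: [0.0, -0.1, -0.6]
gripper_width: -0.2
grip_force: 0.0
```

Request:
servo_tool([
  [[0,0,-0.05,0,1],[0,0,-0.05,0,1],[0,0,0,0,1]],
])

```text
clock: 3.95
position: [422.0, -79.8, 56.2]
ee_rot: [1.0, 0.015, -0.0, -0.0]
ft_force: [-0.5, 0.4, -0.2]
gripper_width: -0.0
grip_force: 0.0
```

Request:
servo_tool([
  [[0,0,-0.03,0,1],[0,0,0,0,1]],
])

```text
clock: 4.12
position: [422.1, -79.8, 56.1]
ee_rot: [1.0, 0.015, 0.0, 0.0]
ft_force: [-0.8, 0.8, 1.9]
gripper_width: -0.2
grip_force: 0.8
```

Request:
servo_tool([
  [[0,0,-0.03,0,1],[0,0,0,0,1]],
])

```text
clock: 4.28
position: [422.1, -79.8, 56.0]
ee_rot: [1.0, 0.015, -0.0, -0.0]
ft_force: [-2.7, 0.8, 6.6]
gripper_width: -0.2
grip_force: 3.1
```

Request:
servo_tool([
  [[0.01,-0.3,0,0,1],[0.01,-0.3,0,0,1],[0.01,-0.3,0,0,1],[0.01,-0.3,0,0,1],[0.01,-0.3,0,0,1]],
])

```text
clock: 4.7
position: [422.9, -94.5, 56.1]
ee_rot: [1.0, 0.015, 0.0, -0.0]
ft_force: [0.4, 3.7, 4.5]
gripper_width: 0.2
grip_force: 2.7
```

Request:
servo_tool([
  [[0.01,-0.3,0,0,1],[0.01,-0.3,0,0,1],[0.01,-0.3,0,0,1],[0.01,-0.3,0,0,1],[0.01,-0.3,0,0,1]],
])

```text
clock: 5.12
position: [423.3, -109.4, 56.0]
ee_rot: [1.0, 0.015, 0.0, -0.0]
ft_force: [0.3, 4.2, 6.4]
gripper_width: 0.2
grip_force: 2.9
```

Request:
servo_tool([
  [[0.01,-0.3,0,0,1],[0.01,-0.3,0,0,1],[0.01,-0.3,0,0,1],[0.01,-0.3,0,0,1]],
])

```text
clock: 5.45
position: [423.8, -121.4, 56.1]
ee_rot: [1.0, 0.015, 0.0, -0.0]
ft_force: [-0.4, 4.1, 6.0]
gripper_width: 0.1
grip_force: 2.9
```

Request:
servo_tool([
  [[0.01,-0.3,0,0,1],[0.01,-0.3,0,0,1],[0.01,-0.3,0,0,1],[0.01,-0.3,0,0,1]],
])

```text
clock: 5.78
position: [424.1, -133.4, 56.0]
ee_rot: [1.0, 0.015, 0.0, -0.001]
ft_force: [0.2, 3.5, 5.9]
gripper_width: -0.1
grip_force: 3.0
```

Request:
servo_tool([
  [[0.01,-0.3,0,0,1],[0.01,-0.3,0,0,1],[0.01,-0.3,0,0,1],[0.01,-0.3,0,0,1]],
])

```text
clock: 6.12
position: [424.5, -145.4, 56.1]
ee_rot: [1.0, 0.015, 0.0, -0.001]
ft_force: [0.2, 4.1, 7.0]
gripper_width: 0.1
grip_force: 3.1
```

Request:
servo_tool([
  [[0.01,-0.3,0.005,0,1],[0.01,-0.3,0,0,1],[0.01,-0.3,0,0,1],[0.01,-0.3,0,0,1]],
])

```text
clock: 6.45
position: [424.9, -157.4, 56.0]
ee_rot: [1.0, 0.015, 0.0, -0.001]
ft_force: [0.1, 4.6, 6.3]
gripper_width: -0.5
grip_force: 3.1
```

Request:
servo_tool([
  [[0.01,-0.3,0.005,0,1],[0.01,-0.3,0,0,1],[0.01,-0.3,0,0,1],[0.01,-0.3,0,0,1]],
])

```text
clock: 6.78
position: [425.2, -169.5, 56.0]
ee_rot: [1.0, 0.015, 0.0, -0.0]
ft_force: [0.1, 4.0, 5.6]
gripper_width: -0.1
grip_force: 3.1
```

Request:
servo_tool([
  [[0.01,-0.3,0,0,1],[0.01,-0.3,0,0,1],[0.01,-0.3,0,0,1],[0.01,-0.3,0,0,1]],
])

```text
clock: 7.12
position: [425.6, -181.5, 56.0]
ee_rot: [1.0, 0.015, 0.0, -0.0]
ft_force: [0.2, 3.5, 6.3]
gripper_width: 0.1
grip_force: 3.2
```

Request:
servo_tool([
  [[0.01,-0.3,0,0,1],[0.01,-0.3,0,0,1],[0.01,-0.3,0,0,1],[0.01,-0.3,0,0,1]],
])

```text
clock: 7.45
position: [426.0, -193.4, 56.0]
ee_rot: [1.0, 0.015, 0.0, -0.001]
ft_force: [0.2, 4.2, 5.6]
gripper_width: 0.2
grip_force: 3.2
```

Request:
servo_tool([
  [[0.01,-0.3,0,0,1],[0.01,-0.3,0,0,1],[0.01,-0.3,0,0,1],[0.01,-0.3,0,0,1]],
])

```text
clock: 7.78
position: [426.4, -205.4, 56.0]
ee_rot: [1.0, 0.015, 0.0, -0.001]
ft_force: [0.2, 4.1, 6.0]
gripper_width: -0.2
grip_force: 3.3
```

Request:
servo_tool([
  [[0.01,-0.3,0,0,1],[0.01,-0.3,0,0,1],[0.01,-0.3,0,0,1],[0.01,-0.3,0,0,1]],
])

```text
clock: 8.12
position: [426.8, -217.4, 56.0]
ee_rot: [1.0, 0.015, 0.0, -0.001]
ft_force: [0.8, 4.7, 6.1]
gripper_width: 0.2
grip_force: 3.4
```

Request:
servo_tool([
  [[0.01,-0.3,0,0,1],[0.01,-0.3,0,0,1],[0.01,-0.3,0,0,1],[0.01,-0.3,0,0,1]],
])

```text
clock: 8.45
position: [427.2, -229.4, 56.0]
ee_rot: [1.0, 0.015, 0.0, -0.001]
ft_force: [0.2, 4.9, 7.0]
gripper_width: -0.3
grip_force: 3.4
```

Request:
servo_tool([
  [[0.01,-0.3,0.005,0,1],[0.01,-0.3,0,0,1],[0.01,-0.3,0,0,1],[0.01,-0.3,0,0,1]],
])

```text
clock: 8.78
position: [427.6, -241.4, 56.1]
ee_rot: [1.0, 0.015, 0.0, -0.001]
ft_force: [-1.0, 3.5, 6.7]
gripper_width: 0.1
grip_force: 3.1
```

Request:
servo_tool([
  [[0.01,-0.3,0.005,0,1],[0,-0.3,0,0,1],[0.01,-0.3,0,0,1],[0.01,-0.3,0,0,1]],
])

```text
clock: 9.12
position: [427.8, -253.5, 56.1]
ee_rot: [1.0, 0.015, -0.0, -0.0]
ft_force: [0.0, 3.7, 5.1]
gripper_width: 0.1
grip_force: 3.0
```

Request:
servo_tool([
  [[0.01,-0.3,0,0,1],[0,-0.3,0,0,1],[0.01,-0.3,0,0,1],[0.01,-0.3,0,0,1]],
])

```text
clock: 9.45
position: [428.1, -265.5, 56.1]
ee_rot: [1.0, 0.015, -0.0, -0.0]
ft_force: [-0.5, 4.3, 6.6]
gripper_width: 0.2
grip_force: 3.0
```

Request:
servo_tool([
  [[0.01,-0.3,0,0,1],[0.01,-0.3,0,0,1],[0.01,-0.3,0,0,1]],
])

```text
clock: 9.7
position: [428.4, -274.9, 55.9]
ee_rot: [1.0, 0.015, 0.0, -0.0]
ft_force: [0.7, -0.1, -0.1]
gripper_width: -0.3
grip_force: 0.0
```

Request:
servo_tool([
  [[0.01,-0.3,0,0,1],[0.01,-0.3,0,0,1]],
])

```text
clock: 9.87
position: [428.4, -281.2, 55.7]
ee_rot: [1.0, 0.015, -0.0, 0.0]
ft_force: [-0.0, -0.1, 0.7]
gripper_width: 0.1
grip_force: 0.0
```

Contact was lost between y = -266 and -275, so the tips are over the notch at the right end. I'll move a little further in, then lower.

Request:
servo_tool([
  [[0.01,-0.4,0,0,1],[0,0,-0.1,0,1],[0,0,-0.1,0,1],[0,0,-0.1,0,1],[0,0,0,0,1]],
])

```text
clock: 10.28
position: [428.4, -284.5, 52.5]
ee_rot: [1.0, 0.015, -0.0, -0.0]
ft_force: [-0.7, 0.3, 0.4]
gripper_width: -0.4
grip_force: 0.0
```

Request:
servo_tool([
  [[0,0,-0.1,0,1],[0,0,-0.1,0,1],[0,0,-0.1,0,1],[0,0,0,0,1]],
])

```text
clock: 10.62
position: [428.6, -284.6, 49.7]
ee_rot: [1.0, 0.015, -0.0, -0.0]
ft_force: [0.2, -0.2, -0.1]
gripper_width: 0.5
grip_force: 0.0
```

In the notch with free sides. Pressing the key.

Request:
servo_tool([
  [[0,0,-0.1,0,1],[0,0,-0.1,0,1],[0,0,-0.1,0,1],[0,0,-0.1,0,1],[0,0,0,0,1]],
])

```text
clock: 11.03
position: [428.7, -284.9, 46.0]
ee_rot: [1.0, 0.015, 0.0, 0.0]
ft_force: [-0.4, -0.2, 3.0]
gripper_width: 0.0
grip_force: 1.5
```

Request:
servo_tool([
  [[0,0,-0.1,0,1],[0,0,-0.1,0,1],[0,0,-0.1,0,1],[0,0,-0.1,0,1],[0,0,0,0,1]],
])

```text
clock: 11.45
position: [428.7, -284.9, 41.7]
ee_rot: [1.0, 0.015, 0.0, 0.0]
ft_force: [1.0, 0.5, 1.8]
gripper_width: -0.0
grip_force: 1.1
```

Request:
servo_tool([
  [[0,0,-0.05,0,1],[0,0,-0.05,0,1],[0,0,-0.03,0,1],[0,0,-0.03,0,1],[0,0,0,0,1]],
])

```text
clock: 11.87
position: [428.7, -284.9, 40.3]
ee_rot: [1.0, 0.015, 0.0, 0.0]
ft_force: [-0.1, 0.9, 2.7]
gripper_width: 0.2
grip_force: 1.8
```

Request:
servo_tool([
  [[0,0,-0.03,0,1],[0,0,0,0,1]],
])

```text
clock: 12.03
position: [428.7, -284.9, 40.0]
ee_rot: [1.0, 0.015, 0.0, 0.0]
ft_force: [-0.5, 1.1, 3.9]
gripper_width: 0.0
grip_force: 2.2
```

Request:
servo_tool([
  [[0,0,-0.03,0,1],[0,0,0,0,1]],
])

```text
clock: 12.2
position: [428.8, -284.9, 40.0]
ee_rot: [1.0, 0.015, 0.0, 0.0]
ft_force: [-0.0, 0.7, 6.9]
gripper_width: -0.2
grip_force: 3.8
```

Request:
servo_tool([
  [[0,0,-0.03,0,1],[0,0,0,0,1]],
])

```text
clock: 12.37
position: [428.8, -284.9, 40.0]
ee_rot: [1.0, 0.015, -0.0, 0.0]
ft_force: [-2.2, 2.1, 10.9]
gripper_width: 0.1
grip_force: 5.2
```

At the stop: 16 mm below the strip, with the force rising. Retreating straight up.

Request:
servo_tool([
  [[0,0,0.5,0,1],[0,0,1,0,1],[0,0,1.5,0,1],[0,0,2,0,1],[0,0,2,0,1],[0,0,2,0,1],[0,0,2,0,1],[0,0,2,0,1],[0,0,2,0,1],[0,0,2,0,1]],
])

```text
clock: 13.2
position: [428.4, -284.6, 210.8]
ee_rot: [1.0, 0.015, 0.0, 0.0]
ft_force: [0.4, -0.9, 0.4]
gripper_width: 0.0
grip_force: 0.0
```

Request:
servo_tool([
  [[-1.5,-2,0.5,0,1],[-1.5,-2,0.5,0,1],[-1.5,-2,0.5,0,1],[-1.5,-2,0.5,0,1],[-1.5,-2,0.5,0,1],[-1.5,-2,0.5,0,1],[-1.5,-2,0.5,0,1],[-1.5,-2,0.5,0,1],[0,0,0,0,1]],
])

```text
clock: 13.95
position: [306.3, -448.4, 251.0]
ee_rot: [1.0, 0.013, -0.0, 0.002]
ft_force: [-0.0, 0.0, 1.1]
gripper_width: -0.4
grip_force: 0.0
```

```bash
python3 - <<'E'
from h import *
t=robot.capture("top"); s=robot.capture("side")
a=cv2.resize(t[90:310,160:350],(400,463)); b=cv2.resize(s[130:290,150:290],(400,463))
cv2.imwrite("pics/end.png",np.hstack([a,b]))
E
```

```text
(no output)
```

View pics/end.png

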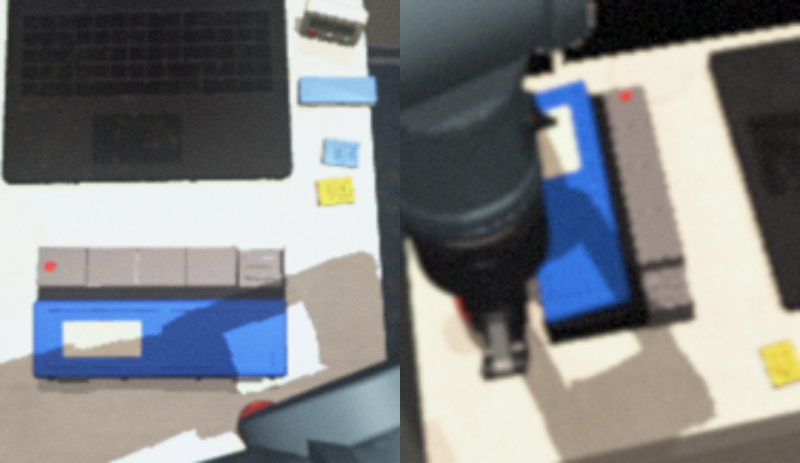

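The side view shows the lid's free right corner raised about 4 px, to (230,234), while the hinge corner has not moved and a dark wedge has opened beneath the lid. The lid is ajar, and the loose items in view have not moved.

```bash
python3 -c "
from station import robot
print(robot.close_job())"
```

```text
the job is handed in; nothing more can be done
None
```

I found the notch at the right end of the edge by sliding from the red dot and pressed the key to its stop; the pictures show the lid ajar, the hand is clear, and the job is handed in (no verdict returned).

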